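# Open the counterweighted gate and put the red book on hold

### The arm

A 6-joint arm with a two-finger parallel gripper is mounted at the origin on the work surface. World frame = base frame: x ahead of the robot, y to its left, z up, the work surface at z = 0. Lengths are in m, angles in rad, forces in N, time in s.
With the tool pointing down it reaches from about 0.375 to 0.975 m from the base axis. Payload 3.8 kg.
Tool frame: the origin (TCP) lies at the very end of the fingers, on their centre line; the grasp point (between the pads) lies 19 mm behind it; z points along the fingers, y is the direction in which the jaws open and shut (so a half turn about z gives the same grasp; the last joint's range is limited). The gripper opens to 85 mm and grips with 20 to 120 N. Pads are 22 mm wide; open, the fingers measure 114 mm over their backs; the gripper's body (76 mm by 85 mm) begins 54 mm behind the grasp point. The pads swing forward as they close: fully open they stand 13 mm farther back than shut.
Start: joints at [1.211, 0.264, 1.604, -0, 1.274, -0.037], TCP at [0.214, 0.64, 0.231] pointing down, gripper open.
Joint ranges: [-2.63, 2.63], [-0.94, 2.18], [0.31, 2.57], [-1.31, 4.45], [0, 2.66], [-2.55, 2.55]. Speed limits (rad/s): [2.57, 2.57, 3.14, 3.14, 3.14, 3.14].

### API

Orientations are given as a rotation vector (axis times angle).
In Python, from workcell import status, read_camera, camera_info, order gives the robot as it stands.
- The arm moves only by the tool move_arm, never from a script. Its argument "deltas" is a list of rows, each a list of 3 entries, a list of its own where there are three numbers: the turn, a rotation vector about the world's x, y, z as a fraction of full scale, then the shift along the world's x, y, z as a fraction of full scale, then the closure, from -1 (fully open) to 1 (shut), so that 0 is half open. A call has 1 to 20 rows; each row is the pose to reach, as a shift and turn from the pose commanded when the call began; what a row does not reach only later rows make up. Full scale, the value 1, is 0.1 m for a shift and pi/2 rad for a turn. A row lasts 1/8 s, in which the tool goes at most 62.5 mm and 10.7 degrees, less where a joint would pass 70% of its speed; a pose out of reach is approached as far as the arm can. A call with a number of a shift or a turn outside -1 to 1 is refused whole. A call with a gripper value outside its range is refused whole. The fingers move at their own pace and stop on an object; "grip_force" is the grip in N (left out, the last holds). Time passes only in rows, so rows that repeat a pose let the fingers close. It gives the time, the measured TCP pose, the force and the opening at its end, in the units of the state.
- status.read_state(): the state, without advancing time (a new reading comes with each control period).
- read_camera(name): name is "scene" or "side" or "wrist"; returns (picture, depth): 400x640x3 uint8, red, green, blue; 400x640 float32, m along the optical axis (not along the pixel's ray), 0 where there is no reading.
- camera_info(name): a dict with "K" (3x3 intrinsics, pixels), "R" (3x3) and "t" (3): a world point X has camera coordinates R X + t. Camera axes: x right, y down, z forward; pixel columns grow to the right and rows downward; lengths in m; the calibration is good to about 2 mm. A picture is of the moment at which its call begins: read the wrist's pose just before it. camera_info takes no time and is no camera call; for the wrist camera it gives the pose at the moment of the call.
- order.finish_job(): hands the job in, once; it reports no verdict.
The state is a dict: "time": time; "q": joint angles; "joint_vel": joint speeds; "joint_torque": joint torques, N m; "tool_pos": TCP position; "tcp_rot": TCP orientation; "wrist_force": force on the tool from outside, world axes, zero at the start; "torque": the same for the moment, N m; "width": opening from 0.0 (shut) to 1.0 (fully open).
Only numpy, scipy, OpenCV 4.12 (cv2) and the standard library are available. Lean on these libraries where they do the work, as an engineer would, in place of code of your own. Each camera call takes 0.05 s, during which the arm holds its last target. There are 200 camera calls.

### The job

Lift the counterweighted gate with the yellow grip, on the green book rack, past its balance point and without flinging it, until it stays fully open by itself with your hand off it. Then take the red book out and stand it, spine up, in the white hold rack, setting it down on the rack's floor rather than dropping it. Leave the gate open, the blue book in its slot and the other things on the table where they are.

Things in the scene. Friction and masses are not known exactly. Their poses are not given: they have to be found in the camera images.
- gate (a joint): Opening angle of the rack's gate, rad: 0 = closed (level, over the books), 1.75 = fully open on its stop, leaning a little back from the books. Below about 0.5 it falls shut; above about 0.6 its dark steel counterweight (on a stalk at the hinge) carries it open. The hinge is damped: let go past the balance, it swings open at about 1.4 rad/s. Lifting it by the grip takes 1 to 2 N.
- gate_grip (a point): Centre of the yellow grip (60 mm long, 18 mm thick) in the middle of the gate's front crossbar (160 x 14 mm), between its two 10 mm rods, 90 mm apart. Moves on a 205 mm arc about the hinge; y axis along the crossbar. Closed, it is 137 mm above the table, 30 mm in front of the books; it can be pinched from above across the bar, which turns between the fingers.
- gate_hinge (a point): Middle of the gate's hinge axis, 137 mm above the table; its y axis is the hinge axis, its -x axis points from the hinge to the grip of the closed gate. Fixed to the book rack.
- book_rack: Green rack fixed to the table, base 225 x 200 mm. Origin on the table midway between its two slots; z up, x along the slots. Slots at y = +45 and -45 mm, 42 mm wide, 156 mm long, floor at z = 14 mm, side walls up to z = 54 mm. Gate hinge at x = +100 mm between two posts (24 x 10 mm, y = +-92 mm, up to z = 152 mm); closed grip at x = -105 mm.
- red_book: Red hardback standing spine up in one of the rack's slots (either one), 150 mm long (x) x 36 mm thick (y) x 105 mm high (z), about 0.4 kg. Origin at the centre of its underside, z up towards the spine. Its upper 65 mm stand free above the slot walls; 54 mm of air between the two books.
- blue_book: Dark blue hardback of the same size and origin in the rack's other slot. Stays there.
- hold_rack: Empty white rack with one channel, fixed to the table, base 200 x 90 mm. Origin on the table under its middle; x along the channel, z up. Channel 50 mm wide (y), 170 mm long (x), floor at z = 12 mm, side walls up to z = 52 mm, end stops up to z = 34 mm. The book may stand either way round.
- tub: Small lilac plastic tub, 72 mm across the rim, 50 mm high, standing on the table; origin under its centre. Leave alone.
- paper_roll: White paper roll standing on end, 110 mm across, 200 mm high; origin under its centre. Leave alone.
- card_box: Green carton, 60 x 130 mm, 150 mm high; origin under its centre. Leave alone.
Not all that is in view belongs to the job. There is more than one size of the red_book; the job needs the larger.

How it is judged:
On the way, in this order (a step that is already met when the one before it is completed fails the run):
1. the gate stands open by itself: above 1.5 rad, nearly still, the robot touching nothing (value of joint gate above 1.5 rad and velocity of joint gate between -0.1 and 0.1 rad/s and contact force between each of the fingers, the arm and anything else below 0.2 N), for 0.3 s.
2. the red book is lifted out of the book rack (its underside over the slot walls) (z of red_book in the frame of book_rack above 0.058 m), for 0.1 s.
At the end, for the whole second after the job is handed in: Gate resting open (over 1.5 rad). Red book released, still, spine up (0.12 rad), on the hold rack floor (underside 6 to 18 mm up), along the channel (0.15 rad), within 14 mm lengthwise and 10 mm sideways of its centre. Blue book in its slot, within 15 mm of its start and 0.15 rad of upright (value of joint gate above 1.5 rad and velocity of joint gate between -0.1 and 0.1 rad/s and x of red_book in the frame of hold_rack between -0.014 and 0.014 m and y of red_book in the frame of hold_rack between -0.01 and 0.01 m and z of red_book in the frame of hold_rack between 0.006 and 0.018 m and angle between red_book's own z axis and vertical below 0.12 rad and angle between the x axis of red_book and the x axis of hold_rack, either way round below 0.15 rad and linear speed of red_book below 0.03 m/s and contact force between the fingers and red_book below 0.1 N and distance of blue_book from where it was at the start of the episode below 0.015 m and angle between blue_book's own z axis and vertical below 0.15 rad); the robot touches nothing.
It fails at once if the gate is flung (faster than 3 rad/s) (velocity of joint gate above 3 rad/s or velocity of joint gate below -3 rad/s).
It fails at once if the red book is dropped (moves faster than 0.6 m/s with the fingers off it) (linear speed of red_book above 0.6 m/s and contact force between the fingers and red_book below 0.05 N).
It fails at once if the blue book is pulled out or pushed over (distance of blue_book from where it was at the start of the episode above 0.03 m or angle between blue_book's own z axis and vertical above 0.3 rad).
It fails at once if the tub, paper roll or carton is moved by more than 30 mm (distance of any of tub, paper_roll, card_box from where it was at the start of the episode above 0.03 m).
It also fails if it takes over 64 s, if anything falls off the work surface, if the arm or the gripper's body presses on something with over 40 N, if the wrist force passes 120 N, or if a joint passes its speed limit or range.

## Working session

There is one attempt and no reset: what is moved stays moved. The work goes in short steps, Python scripts to look and compute and a tool call to move; the robot and the scene stay as the last step left them, time stands still between calls to the robot, and variables do not carry over. Pictures are saved under pics/ and viewed, about 8 in all and at most 12, crops included, and the job is handed in when it is done.

Besides the shell and the picture viewer there is one more tool, called as name(argument=value, ...) on one line, values as JSON. move_arm: Moves the arm, as the interface text tells. Its arguments: {"type":"object","properties":{"deltas":{"type":"array","items":{"type":"array"}},"grip_force":{"type":"number"}},"required":["deltas"]}

```bash
ls; mkdir -p pics
cat > h.py <<'E'
import numpy as np, cv2
from workcell import status, read_camera, camera_info, order
def pts(n):
    c=camera_info(n); im,d=read_camera(n)
    K,R,t=[np.array(c[k],float) for k in ("K","R","t")]
    v,u=np.mgrid[:400,:640]
    X=np.stack([(u-K[0,2])/K[0,0]*d,(v-K[1,2])/K[1,1]*d,d],-1)
    return im,d,(X-t.ravel())@R   # world points HxWx3
E
python3 - <<'E'
from h import *
s=status.read_state(); print(s)
for n in("scene","side"):
    im,d,P=pts(n); np.savez(f"{n}0.npz",im=im,d=d,P=P); cv2.imwrite(f"pics/{n}0.png",im[...,::-1])
E
```

```text
pics
{'time': 0.0, 'q': array([ 1.21110678e+00,  2.64788667e-01,  1.60536482e+00,  2.42012313e-05,
        1.27369699e+00, -3.68974034e-02]), 'joint_vel': array([-0.00057003,  0.00069043,  0.00116302, -0.00026504,  0.00204062,
        0.00205262]), 'joint_torque': array([ 3.44086773e-03, -5.15122390e+01, -3.67313933e+01,  4.49397874e-06,
        1.28453164e-02, -4.86746302e-06]), 'tool_pos': array([0.2138575 , 0.63946143, 0.22994305]), 'tcp_rot': array([-0.50477788, -3.10029913,  0.0034694 ]), 'wrist_force': array([-0.82526121,  0.38099623,  0.63865729]), 'torque': array([-0.00990409,  0.02105098, -0.04166837]), 'width': 1.0014893512095095}
```

View pics/scene0.png

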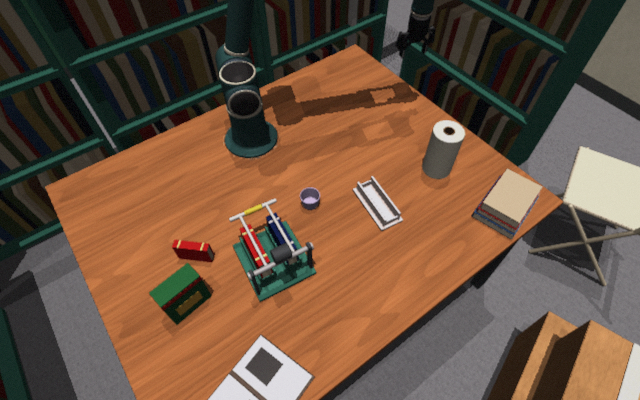

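View pics/side0.png

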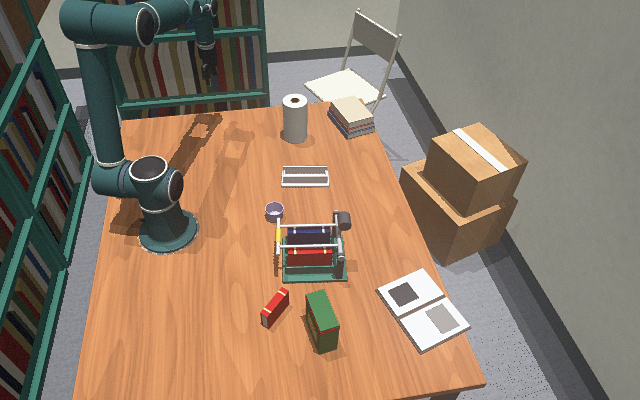

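Scene view: the rack is at (272,260), with the yellow grip at (255,209), the red book in the rack at (255,248) and the blue book at (280,232). The hold rack is at (378,203), tub (310,199), paper roll (442,150) and carton (181,293).

There are two candidates for the red book: the one in the rack at (255,248), and a smaller loose one on the table at (192,250). The larger one, in the slot under the gate, fits the description. Next I'll measure and take a close crop.

Run:
```python
from h import *
def rep(nm,Q):
    if len(Q)<10: print(nm,len(Q));return
    (c,sz,a)=cv2.minAreaRect(Q[:,:2].astype(np.float32)*1000)
    print(nm,len(Q),'mean',Q.mean(0).round(4),'med',np.median(Q,0).round(4),'rect',np.round(c,1),np.round(sz,1),round(a,1),'z',np.percentile(Q[:,2],[2,50,98]).round(3))
for n in("scene","side"):
    z=np.load(n+"0.npz"); im,d,P=z['im'],z['d'],z['P']
    hsv=cv2.cvtColor(im,cv2.COLOR_RGB2HSV); H,S,V=[hsv[...,i].astype(int) for i in range(3)]
    ok=(d>0)&(P[...,0]>.2)&(P[...,0]<1.1)&(abs(P[...,1])<.8)
    Z=P[...,2]; print(n, camera_info(n)['K'][0])
    rep('yellow',P[ok&(H>22)&(H<32)&(S>150)&(V>120)&(Z>.1)])
    red=ok&((H<5)|(H>174))&(S>150)&(V>60)
    rep('redtop',P[red&(Z>.108)&(Z<.128)]); rep('redlow',P[red&(Z<.1)])
    bl=ok&(H>105)&(H<130)&(S>80)
    rep('bluetop',P[bl&(Z>.108)&(Z<.128)&(P[...,0]>.4)])
    nm,box=('hold',(350,170,405,232)) if n=='scene' else('hold',(278,162,332,190))
    m=np.zeros(d.shape,bool); m[box[1]:box[3],box[0]:box[2]]=1
    rep('hold',P[m&ok&(Z>.006)&(Z<.07)]); rep('hold walls',P[m&ok&(Z>.046)&(Z<.06)])
    g=ok&(H>60)&(H<95)&(S>60)&(Z>.006)&(Z<.13)&(P[...,0]>.45)
    m[:]=0; b=(228,195,320,300) if n=='scene' else (270,205,352,285); m[b[1]:b[3],b[0]:b[2]]=1
    rep('rack',P[m&g&(Z<.06)]); rep('racklow',P[m&g&(Z<.02)]); rep('rack walls',P[m&g&(Z>.046)&(Z<.06)])
    m[:]=0; b=(300,185,322,212) if n=='scene' else (264,200,286,224); m[b[1]:b[3],b[0]:b[2]]=1
    rep('tub',P[m&ok&(Z>.04)&(Z<.056)])
    m[:]=0; b=(420,115,470,182) if n=='scene' else (278,90,312,146); m[b[1]:b[3],b[0]:b[2]]=1
    rep('roll',P[m&ok&(Z>.19)&(Z<.21)])
    m[:]=0; b=(148,260,215,325) if n=='scene' else (300,285,345,355); m[b[1]:b[3],b[0]:b[2]]=1
    rep('box',P[m&ok&(Z>.14)&(Z<.16)])
    crop=im[190:310,140:330] if n=='scene' else im[195:290,250:370]
    cv2.imwrite(f"pics/c_{n}.png",cv2.resize(crop[...,::-1],None,fx=4,fy=4,interpolation=2))
```

```text
scene [405.67177087   0.         322.80743161]
yellow 76 mean [ 0.4038 -0.2072  0.1436] med [ 0.404  -0.2078  0.1439] rect [ 402.5 -206.9] [55.4 13.2] 82.0 z [0.137 0.144 0.149]
redtop 283 mean [ 0.5041 -0.2675  0.1188] med [ 0.5042 -0.2705  0.1188] rect [ 499.5 -264.9] [ 35.7 151. ] 82.6 z [0.113 0.119 0.124]
redlow 524 mean [ 0.4311 -0.3112  0.0587] med [ 0.3725 -0.4183  0.0655] rect [627.5   5.9] [1120.   122.1] 62.1 z [0.003 0.066 0.084]
bluetop 220 mean [ 0.5059 -0.1777  0.1184] med [ 0.5071 -0.1808  0.1188] rect [ 510.9 -175.9] [ 35.8 146.4] 83.3 z [0.111 0.119 0.123]
hold 1350 mean [0.5633 0.1898 0.0251] med [0.5652 0.1941 0.0173] rect [540.3 216.4] [187.3 281.9] 47.1 z [0.007 0.017 0.055]
hold walls 248 mean [0.5634 0.1917 0.0513] med [0.5668 0.1799 0.0513] rect [558.7 193. ] [ 68.6 184. ] 81.4 z [0.046 0.051 0.056]
rack 1809 mean [ 0.5676 -0.2321  0.0191] med [ 0.5874 -0.2287  0.0147] rect [ 537.1 -224. ] [197.1 196. ] 82.8 z [0.009 0.015 0.055]
racklow 1464 mean [ 0.5717 -0.2312  0.0139] med [ 0.5938 -0.2285  0.0139] rect [ 537.1 -224. ] [197.1 196. ] 82.8 z [0.008 0.014 0.
[... 1431 characters left out ...]
546.1 -231. ] [194.4 175. ] 82.8 z [0.008 0.016 0.058]
racklow 314 mean [ 0.5404 -0.2962  0.0147] med [ 0.5328 -0.3068  0.015 ] rect [ 546.1 -231. ] [194.3 175.1] 82.8 z [0.008 0.015 0.02 ]
rack walls 37 mean [ 0.5185 -0.2928  0.0551] med [ 0.5192 -0.2936  0.0556] rect [ 514.8 -292.1] [ 10.3 127.4] 85.0 z [0.049 0.056 0.059]
tub 88 mean [0.4104 0.0054 0.0475] med [0.4116 0.012  0.0475] rect [410.2   3.7] [69.1 70.9] 24.0 z [0.04  0.047 0.055]
roll 326 mean [0.5625 0.4807 0.2008] med [0.5625 0.4792 0.2011] rect [563.3 483.1] [119.6 108.1] 87.0 z [0.192 0.201 0.208]
box 856 mean [ 0.4936 -0.5205  0.151 ] med [ 0.4935 -0.5216  0.1513] rect [ 494.  -515.6] [ 62.2 133. ] 8.9 z [0.143 0.151 0.156]
```

View pics/c_scene.png

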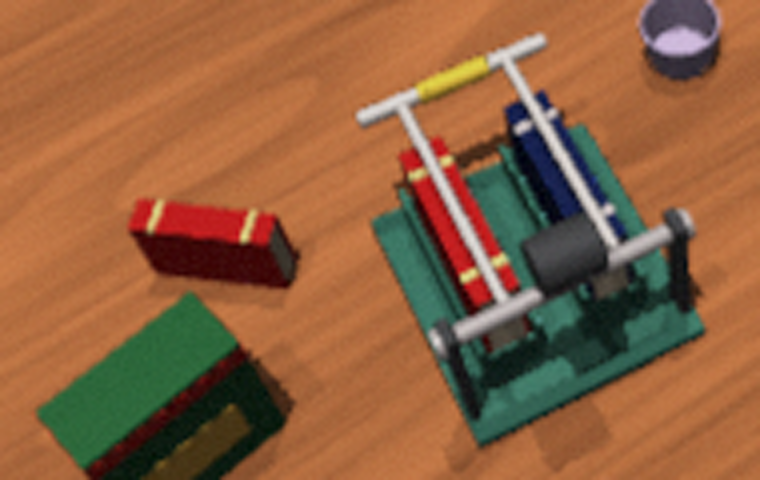

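The crop shows two red candidates: the tall red book in the rack at crop (460,225), and the small red one lying by the carton at crop (205,240). I'm taking the one in the rack; its top measures 151 x 36 mm at z = 0.119, which is right for the larger book.

The measurements agree with each other:
- Rack origin is about (0.505, -0.2205), yaw about -7.3°.
- Grip is about (0.402, -0.207).
- Hold rack is about (0.560, 0.191).

First I'll move over to the grip at safe height, turning by -78.7°.

move_arm(deltas=[[[0, 0, -0.11], [0.12, -0.25, 0], -1], [[0, 0, -0.22], [0.25, -0.5, 0], -1], [[0, 0, -0.33], [0.38, -0.75, 0], -1], [[0, 0, -0.44], [0.5, -1, 0], -1], [[0, 0, -0.44], [0.5, -1, 0], -1]], grip_force=30)

```text
time: 0.72
tool_pos: [0.2646, 0.5385, 0.2308]
tcp_rot: [1.527, 2.745, -0.002]
wrist_force: [0.3, 0.0, 0.8]
width: 1.001
```

move_arm(deltas=[[[0, 0, -0.11], [0.15, -0.25, 0], -1], [[0, 0, -0.22], [0.3, -0.5, 0], -1], [[0, 0, -0.33], [0.45, -0.75, 0], -1], [[0, 0, -0.434], [0.6, -1, 0], -1]])

```text
time: 1.23
tool_pos: [0.3242, 0.4402, 0.231]
tcp_rot: [-2.358, -2.075, 0.0]
wrist_force: [-0.3, 0.2, 0.8]
width: 1.004
```

move_arm(deltas=[[[0, 0, 0], [0.3, -0.5, 0], -1], [[0, 0, 0], [0.6, -1, 0], -1]])

```text
time: 1.48
tool_pos: [0.3845, 0.3399, 0.2312]
tcp_rot: [-2.351, -2.083, -0.001]
wrist_force: [-0.2, 0.2, 0.2]
width: 0.996
```

move_arm(deltas=[[[0, 0, 0], [0.15, -0.5, 0], -1], [[0, 0, 0], [0.3, -1, 0], -1]])

```text
time: 1.72
tool_pos: [0.4147, 0.2394, 0.2312]
tcp_rot: [-2.352, -2.082, -0.001]
wrist_force: [0.2, 0.6, -0.3]
width: 0.999
```

move_arm(deltas=[[[0, 0, 0], [0, -0.5, 0], -1], [[0, 0, 0], [0, -1, 0], -1]])

```text
time: 1.98
tool_pos: [0.4144, 0.1393, 0.2313]
tcp_rot: [-2.353, -2.082, -0.001]
wrist_force: [0.2, 0.3, 0.2]
width: 1.003
```

move_arm(deltas=[[[0, 0, 0], [0, -0.5, 0], -1], [[0, 0, 0], [0, -1, 0], -1]])

```text
time: 2.22
tool_pos: [0.4144, 0.0393, 0.2314]
tcp_rot: [2.352, 2.082, 0.001]
wrist_force: [0.5, 0.3, 0.4]
width: 1.002
```

move_arm(deltas=[[[0, 0, 0], [0, -0.5, 0], -1], [[0, 0, 0], [0, -1, 0], -1], [[0, 0, 0], [0, -1, 0], -1], [[0, 0, 0], [0, -1, 0], -1]])

```text
time: 2.72
tool_pos: [0.4143, -0.0593, 0.2311]
tcp_rot: [-2.355, -2.079, -0.001]
wrist_force: [-0.1, 0.7, -0.6]
width: 1.002
```

move_arm(deltas=[[[0, 0, 0], [0, -0.5, 0], -1], [[0, 0, 0], [0, -1, 0], -1]])

```text
time: 2.98
tool_pos: [0.415, -0.1587, 0.2314]
tcp_rot: [2.349, 2.085, 0.002]
wrist_force: [1.1, 0.4, -0.3]
width: 1.0
```

move_arm(deltas=[[[0, 0, 0], [-0.12, -0.48, 0], -1], [[0, 0, 0], [-0.12, -0.48, 0], -1], [[0, 0, 0], [-0.12, -0.48, 0], -1], [[0, 0, 0], [-0.12, -0.48, 0], -1]])

```text
time: 3.48
tool_pos: [0.4026, -0.2062, 0.2312]
tcp_rot: [-2.352, -2.082, -0.001]
wrist_force: [0.4, 0.3, 0.1]
width: 1.002
```

Run:
```python
from h import *
print(status.read_state()['tool_pos'])
im,d,P=pts("wrist"); cv2.imwrite("pics/w1.png",im[...,::-1])
hsv=cv2.cvtColor(im,cv2.COLOR_RGB2HSV); H,S,V=[hsv[...,i].astype(int) for i in range(3)]
Q=P[(d>0)&(H>22)&(H<32)&(S>150)&(V>120)&(P[...,2]>.12)&(P[...,2]<.16)]
print(len(Q)); print(cv2.minAreaRect(Q[:,:2].astype(np.float32)*1000), np.percentile(Q[:,2],[2,50,98]))
for m,n in((((H<5)|(H>174))&(S>150)&(V>60),'red'),((H>105)&(H<130)&(S>80),'blue')):
    Q=P[(d>0)&m&(abs(P[...,2]-.118)<.01)]
    if len(Q)>20: print(n,cv2.minAreaRect(Q[:,:2].astype(np.float32)*1000),np.median(Q[:,2]))
```

```text
[ 0.40264374 -0.20615234  0.23115791]
1170
((401.2388916015625, -206.98797607421875), (58.023460388183594, 16.614700317382812), 82.27632141113281) [0.14005624 0.14406419 0.14600804]
red ((499.9488525390625, -265.2337341308594), (36.22090148925781, 150.01425170898438), 82.44947052001953) 0.11831395300873693
blue ((511.5874938964844, -176.40182495117188), (35.590328216552734, 150.16973876953125), 82.57725524902344) 0.1183736114993751
```

View pics/w1.png

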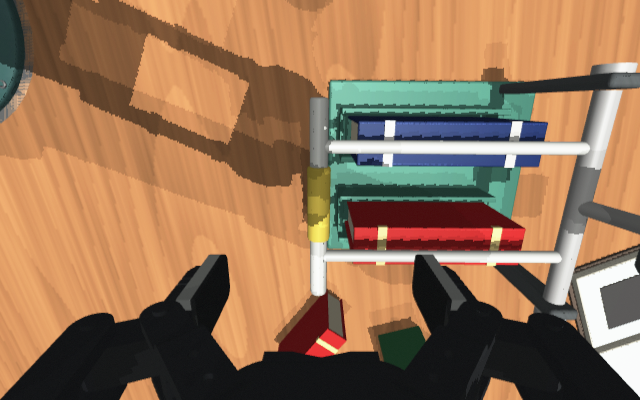

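The wrist view shows the grip at (318,205), with the red book clear of it at (435,235) and blue at (445,140). The measured grip is (0.4012, -0.2070), red (0.500, -0.265) and blue (0.5116, -0.1764), which agrees with the other cameras to about 1 mm. Now I'll descend and pinch.

move_arm(deltas=[[[0, 0, 0], [-0.01, 0, -0.3], -0.2], [[0, 0, 0], [-0.01, 0, -0.6], -0.2], [[0, 0, 0], [-0.01, 0, -0.9], -0.2], [[0, 0, 0], [-0.01, 0, -0.9], -0.2], [[0, 0, 0], [-0.01, 0, -0.9], -0.2]])

```text
time: 4.15
tool_pos: [0.402, -0.2077, 0.1423]
tcp_rot: [2.354, 2.079, 0.001]
wrist_force: [0.2, 0.6, -0.0]
width: 0.597
```

move_arm(deltas=[[[0, 0, 0], [0, 0, -0.12], -0.2], [[0, 0, 0], [0, 0, -0.23], -0.2], [[0, 0, 0], [0, 0, -0.23], 0], [[0, 0, 0], [0, 0, -0.23], 0.3], [[0, 0, 0], [0, 0, -0.23], 1], [[0, 0, 0], [0, 0, -0.23], 1], [[0, 0, 0], [0, 0, -0.23], 1], [[0, 0, 0], [0, 0, -0.23], 1], [[0, 0, 0], [0, 0, -0.23], 1]], grip_force=25)

```text
time: 5.28
tool_pos: [0.4006, -0.2079, 0.1186]
tcp_rot: [-2.355, -2.078, 0.001]
wrist_force: [-5.7, 0.6, 5.6]
width: 0.2
```

Run:
```python
import numpy as np
# arc waypoints of the grip, world, relative to closed; yaw -7.45deg
a=np.deg2rad(-7.45); c,s=np.cos(a),np.sin(a)
for t in np.arange(0,1.74,.08): 
    dx=.205*(1-np.cos(t)); print(round(t,2), np.round([dx*c*10,dx*s*10,.205*np.sin(t)*10],3))
```

```text
0.0 [ 0. -0.  0.]
0.08 [ 0.007 -0.001  0.164]
0.16 [ 0.026 -0.003  0.327]
0.24 [ 0.058 -0.008  0.487]
0.32 [ 0.103 -0.013  0.645]
0.4 [ 0.16  -0.021  0.798]
0.48 [ 0.23  -0.03   0.947]
0.56 [ 0.31  -0.041  1.089]
0.64 [ 0.402 -0.053  1.224]
0.72 [ 0.505 -0.066  1.352]
0.8 [ 0.617 -0.081  1.471]
0.88 [ 0.738 -0.096  1.58 ]
0.96 [ 0.867 -0.113  1.679]
1.04 [ 1.004 -0.131  1.768]
1.12 [ 1.147 -0.15   1.845]
1.2 [ 1.296 -0.169  1.911]
1.28 [ 1.45  -0.19   1.964]
1.36 [ 1.607 -0.21   2.005]
1.44 [ 1.768 -0.231  2.032]
1.52 [ 1.929 -0.252  2.047]
1.6 [ 2.092 -0.274  2.049]
1.68 [ 2.254 -0.295  2.038]
```

The pinch is on the grip (17 mm opening, as expected). Now I'll lift along the arc at about 0.64 rad/s.

move_arm(deltas=[[[0, 0, 0], [0.007, -0.001, 0.164], 1], [[0, 0, 0], [0.026, -0.003, 0.327], 1], [[0, 0, 0], [0.058, -0.008, 0.487], 1], [[0, 0, 0], [0.103, -0.013, 0.645], 1], [[0, 0, 0], [0.16, -0.021, 0.798], 1], [[0, 0, 0], [0.23, -0.03, 0.947], 1]])

```text
time: 6.02
tool_pos: [0.422, -0.2107, 0.2141]
tcp_rot: [-2.353, -2.076, 0.006]
wrist_force: [-9.6, -2.5, 1.3]
width: 0.197
```

move_arm(deltas=[[[0, 0, 0], [0.08, -0.011, 0.142], 1], [[0, 0, 0], [0.172, -0.023, 0.277], 1], [[0, 0, 0], [0.275, -0.036, 0.405], 1], [[0, 0, 0], [0.387, -0.051, 0.524], 1], [[0, 0, 0], [0.508, -0.066, 0.633], 1], [[0, 0, 0], [0.637, -0.083, 0.732], 1]])

```text
time: 6.78
tool_pos: [0.4867, -0.2191, 0.2912]
tcp_rot: [2.356, 2.078, -0.002]
wrist_force: [-10.7, 1.7, 12.7]
width: 0.199
```

Run:
```python
from h import *
s=status.read_state(); print(s['tool_pos'],s['wrist_force'],s['width'])
im,d,P=pts("side"); cv2.imwrite("pics/s2.png",cv2.resize(im[130:300,200:400,::-1],None,fx=3,fy=3))
```

```text
[ 0.4867136  -0.21911907  0.29115973] [-10.68247191   1.68367093  12.73603414] 0.19895007419353977
```

View pics/s2.png

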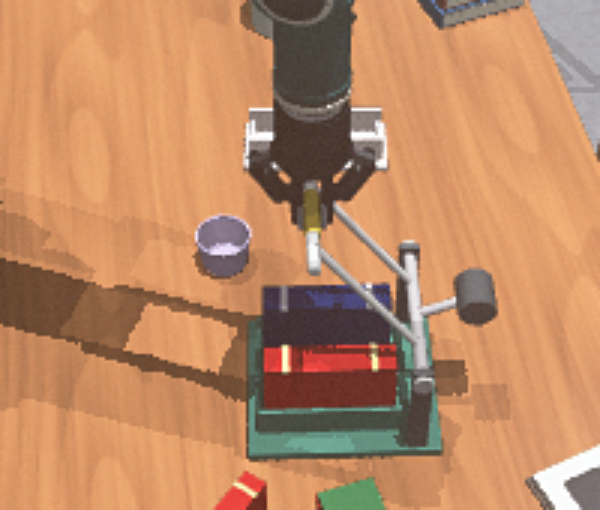

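The gate is lifted to about 0.95 rad, with the grip still pinched at crop (312,205). The force of about 16 N runs along the rods, so my arc radius is slightly short. I'll move outward a little for the rest.

move_arm(deltas=[[[0, 0, 0], [0.13, -0.018, 0.1], 1], [[0, 0, 0], [0.275, -0.036, 0.185], 1], [[0, 0, 0], [0.425, -0.055, 0.255], 1], [[0, 0, 0], [0.58, -0.075, 0.31], 1], [[0, 0, 0], [0.738, -0.096, 0.35], 1], [[0, 0, 0], [0.9, -0.118, 0.38], 1]])

```text
time: 7.58
tool_pos: [0.579, -0.2309, 0.3262]
tcp_rot: [2.354, 2.077, 0.002]
wrist_force: [-1.9, -0.8, 3.7]
width: 0.197
```

move_arm(deltas=[[[0, 0, 0], [0.16, -0.021, 0.015], 1], [[0, 0, 0], [0.32, -0.042, 0.015], 1], [[0, 0, 0], [0.4, -0.053, 0.01], 1], [[0, 0, 0], [0.4, -0.053, 0.01], 1]])

```text
time: 8.07
tool_pos: [0.6203, -0.2363, 0.3267]
tcp_rot: [2.353, 2.077, 0.005]
wrist_force: [2.0, -0.2, 4.9]
width: 0.199
```

move_arm(deltas=[[[0, 0, 0], [0, 0, 0], 0.3], [[0, 0, 0], [0, 0, 0], -0.3], [[0, 0, 0], [0, 0, 0], -1], [[0, 0, 0], [0.08, -0.01, 0], -1], [[0, 0, 0], [0.08, -0.01, 0], -1], [[0, 0, 0], [0.08, -0.01, 0.4], -1], [[0, 0, 0], [0.08, -0.01, 0.8], -1], [[0, 0, 0], [0.08, -0.01, 0.8], -1], [[0, 0, 0], [0.08, -0.01, 0.8], -1], [[0, 0, 0], [0.08, -0.01, 0.8], -1], [[0, 0, 0], [0.08, -0.01, 0.8], -1]])

```text
time: 9.45
tool_pos: [0.6254, -0.2371, 0.4034]
tcp_rot: [-2.354, -2.077, 0.002]
wrist_force: [-0.2, -0.4, -0.4]
width: 1.007
```

Run:
```python
from h import *
s=status.read_state(); print(s['tool_pos'],s['wrist_force'],s['q'])
im,d,P=pts("side"); cv2.imwrite("pics/s3.png",cv2.resize(im[60:300,180:400,::-1],None,fx=2.4,fy=2.4))
hsv=cv2.cvtColor(im,cv2.COLOR_RGB2HSV); H,S,V=[hsv[...,i].astype(int) for i in range(3)]
Q=P[(d>0)&(H>22)&(H<32)&(S>150)&(V>100)&(P[...,2]>.12)]; print(len(Q),np.median(Q,0))
```

```text
[ 0.62536292 -0.23706843  0.40338417] [-0.24505437 -0.41802858 -0.35895491] [-3.99592881e-01  2.02799053e-01  1.36945376e+00  3.50533878e-06
  1.57219813e+00 -2.74744850e-01]
12 [ 0.63494578 -0.25950385  0.34648447]
```

View pics/s3.png

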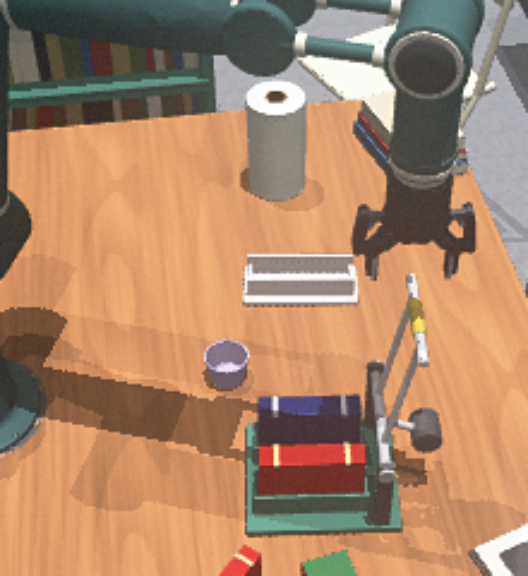

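The gate stands open by itself, leaning back, with the grip at crop (417,318) and the hand clear above it. Now I'll go to the red book, turning a quarter.

move_arm(deltas=[[[0, 0, -0.1], [-0.25, -0.05, 0], -1], [[0, 0, -0.2], [-0.5, -0.11, 0], -1], [[0, 0, -0.3], [-0.75, -0.16, 0], -1], [[0, 0, -0.4], [-1, -0.22, 0], -1], [[0, 0, -0.5], [-1, -0.22, 0], -1], [[0, 0, -0.5], [-1, -0.22, 0], -1]])

```text
time: 10.25
tool_pos: [0.5255, -0.2593, 0.405]
tcp_rot: [-2.971, -1.021, 0.0]
wrist_force: [0.3, 0.4, -0.0]
width: 0.999
```

move_arm(deltas=[[[0, 0, -0.1], [-0.25, -0.06, 0], -1], [[0, 0, -0.2], [-0.25, -0.06, -0.2], -1], [[0, 0, -0.3], [-0.25, -0.06, -0.5], -1], [[0, 0, -0.4], [-0.25, -0.06, -0.8], -1], [[0, 0, -0.5], [-0.25, -0.06, -1], -1], [[0, 0, -0.5], [-0.25, -0.06, -1], -1], [[0, 0, -0.5], [-0.25, -0.06, -1], -1]])

```text
time: 11.12
tool_pos: [0.5014, -0.2654, 0.306]
tcp_rot: [3.135, -0.19, 0.001]
wrist_force: [-1.1, -0.9, -0.2]
width: 0.999
```

Run:
```python
from h import *
s=status.read_state(); print(s['tool_pos'],s['tcp_rot'],s['q'])
from scipy.spatial.transform import Rotation as R
print(R.from_rotvec(s['tcp_rot']).as_matrix()[:,1])
im,d,P=pts("wrist")
hsv=cv2.cvtColor(im,cv2.COLOR_RGB2HSV); H,S,V=[hsv[...,i].astype(int) for i in range(3)]
for m,n in((((H<5)|(H>174))&(S>150)&(V>60),'red'),((H>105)&(H<130)&(S>80),'blue')):
    Q=P[(d>0)&m&(abs(P[...,2]-.118)<.01)&(P[...,0]>.41)]
    if len(Q)>20: print(n,cv2.minAreaRect(Q[:,:2].astype(np.float32)*1000),np.median(Q[:,2]))
```

```text
[ 0.50136684 -0.26541502  0.30600741] [ 3.13543591e+00 -1.89633344e-01  1.38728879e-03] [-5.30796002e-01  2.14461978e-02  1.74235293e+00  2.00055676e-05
  1.37681259e+00  1.16081070e+00]
[-1.20520696e-01 -9.92710745e-01  3.72990176e-04]
red ((481.5235900878906, -404.57391357421875), (316.4580078125, 148.32981872558594), 82.30423736572266) 0.11830581147589977
blue ((511.7471618652344, -176.60470581054688), (36.182674407958984, 148.89535522460938), 82.5923843383789) 0.11818628954769816
```

move_arm(deltas=[[[0, 0, 0], [-0.01, 0, -0.33], -0.6], [[0, 0, 0], [-0.01, 0, -0.66], -0.6], [[0, 0, 0], [-0.01, 0, -1], -0.6]])

```text
time: 11.55
tool_pos: [0.501, -0.2659, 0.2062]
tcp_rot: [3.134, -0.192, 0.005]
wrist_force: [0.5, -0.3, -0.3]
width: 0.802
```

move_arm(deltas=[[[0, 0, 0], [0, 0, -0.25], -0.6], [[0, 0, 0], [0, 0, -0.5], -0.6], [[0, 0, 0], [0, 0, -0.75], -0.6], [[0, 0, 0], [0, 0, -1], -0.6], [[0, 0, 0], [0, 0, -1], -0.6]])

```text
time: 12.18
tool_pos: [0.499, -0.2648, 0.1042]
tcp_rot: [-3.134, 0.193, 0.004]
wrist_force: [-0.4, 0.0, -0.3]
width: 0.802
```

move_arm(deltas=[[[0, 0, 0], [0, 0, -0.17], -0.6], [[0, 0, 0], [0, 0, -0.34], -0.6], [[0, 0, 0], [0, 0, -0.34], -0.6]])

```text
time: 12.55
tool_pos: [0.4985, -0.2645, 0.0694]
tcp_rot: [-3.134, 0.196, 0.005]
wrist_force: [-0.8, -0.2, -0.1]
width: 0.802
```

move_arm(deltas=[[[0, 0, 0], [0, 0, 0], -0.3], [[0, 0, 0], [0, 0, 0], 0], [[0, 0, 0], [0, 0, 0], 0.3], [[0, 0, 0], [0, 0, 0], 1], [[0, 0, 0], [0, 0, 0], 1], [[0, 0, 0], [0, 0, 0], 1], [[0, 0, 0], [0, 0, 0], 1]], grip_force=60)

```text
time: 13.42
tool_pos: [0.5005, -0.2657, 0.072]
tcp_rot: [3.135, -0.196, 0.002]
wrist_force: [1.3, -0.2, 5.5]
width: 0.411
```

The hand is on the book (35 mm opening). Lifting straight up.

move_arm(deltas=[[[0, 0, 0], [0, 0, 0.05], 1], [[0, 0, 0], [0, 0, 0.15], 1], [[0, 0, 0], [0, 0, 0.3], 1], [[0, 0, 0], [0, 0, 0.45], 1], [[0, 0, 0], [0, 0, 0.6], 1], [[0, 0, 0], [0, 0, 0.8], 1], [[0, 0, 0], [0, 0, 1], 1]])

```text
time: 14.3
tool_pos: [0.5, -0.2653, 0.1729]
tcp_rot: [3.135, -0.196, 0.001]
wrist_force: [-0.1, -0.4, -3.7]
width: 0.411
```

move_arm(deltas=[[[0, 0, 0], [0, 0, 0.25], 1], [[0, 0, 0], [0, 0, 0.5], 1], [[0, 0, 0], [0, 0, 0.6], 1], [[0, 0, 0], [0, 0, 0.6], 1], [[0, 0, 0], [0, 0, 0.6], 1]])

```text
time: 14.92
tool_pos: [0.4991, -0.2648, 0.2299]
tcp_rot: [-3.134, 0.196, 0.003]
wrist_force: [-0.1, 0.2, -4.7]
width: 0.414
```

Run:
```python
from h import *
from scipy.optimize import minimize
s=status.read_state(); print(s['tool_pos'],s['wrist_force'],s['width'])
# hold rack fit from walls seen by both start cameras: outer extents of wall tops and base
for n,b in(("scene",(350,170,405,232)),("side",(278,162,332,190))):
    z=np.load(n+"0.npz"); P=z['P'][b[1]:b[3],b[0]:b[2]].reshape(-1,3); im=z['im'][b[1]:b[3],b[0]:b[2]].reshape(-1,3).astype(int)
    white=(im.max(1)-im.min(1)<40)&(P[:,2]>.004)&(abs(P[:,0]-.56)<.14)&(abs(P[:,1]-.19)<.1)
    for lo,hi in((.004,.06),(.044,.06)):
        Q=P[white&(P[:,2]>lo)&(P[:,2]<hi)]; c=cv2.minAreaRect(Q[:,:2].astype(np.float32)*1000); print(n,lo,len(Q),c)
im,d,P=pts("side"); cv2.imwrite("pics/s4.png",cv2.resize(im[60:300,180:400,::-1],None,fx=2.4,fy=2.4))
```

```text
[ 0.4991159  -0.26482763  0.22994903] [-0.09928237  0.22075569 -4.68303118] 0.4142505361800586
scene 0.004 1292 ((560.6466674804688, 187.57415771484375), (85.64144897460938, 201.514404296875), 83.79423522949219)
scene 0.044 260 ((559.1101684570312, 192.95785522460938), (68.64458465576172, 183.094482421875), 81.3743667602539)
side 0.004 948 ((559.9561767578125, 187.57501220703125), (97.65811920166016, 196.727783203125), 79.66278839111328)
side 0.044 253 ((560.420166015625, 189.86495971679688), (78.06575775146484, 185.51461791992188), 78.3904037475586)
```

View pics/s4.png

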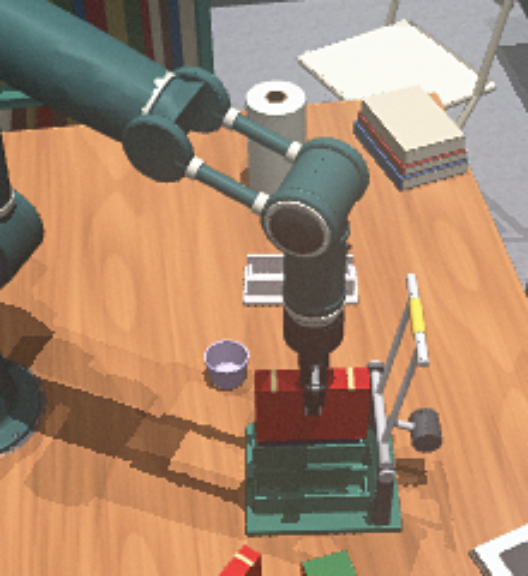

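The red book is held level, at crop (312,400), well above the slots. The gate is still open and the blue book stays behind. I'm carrying the book towards the hold rack.

move_arm(deltas=[[[0, 0, 0], [-0.1, 0.2, 0], 1], [[0, 0, 0], [-0.2, 0.45, 0], 1], [[0, 0, 0], [-0.3, 0.7, 0], 1], [[0, 0, 0], [-0.4, 1, 0], 1]])

```text
time: 15.48
tool_pos: [0.4583, -0.1636, 0.2303]
tcp_rot: [-3.134, 0.197, 0.003]
wrist_force: [0.2, 0.6, -3.5]
width: 0.412
```

move_arm(deltas=[[[0, 0, 0], [0, 0.3, 0], 1], [[0, 0, 0], [0, 0.65, 0], 1], [[0, 0, 0], [0, 1, 0], 1]])

```text
time: 15.85
tool_pos: [0.4584, -0.0634, 0.2304]
tcp_rot: [-3.135, 0.196, 0.002]
wrist_force: [0.1, -1.2, -4.0]
width: 0.416
```

move_arm(deltas=[[[0, 0, 0], [0, 0.35, 0], 1], [[0, 0, 0], [0, 0.7, 0], 1], [[0, 0, 0], [0, 1, 0], 1], [[0, 0, 0], [0, 1, 0], 1], [[0, 0, 0], [0, 1, 0], 1]])

```text
time: 16.48
tool_pos: [0.4589, 0.0348, 0.2307]
tcp_rot: [3.135, -0.194, -0.002]
wrist_force: [-0.3, 0.5, -3.4]
width: 0.416
```

Run:
```python
from h import *
s=status.read_state(); print(s['tool_pos'],s['wrist_force'],s['width'],s['q'])
im,d,P=pts("wrist"); cv2.imwrite("pics/w5.png",im[...,::-1]); np.savez("w5.npz",im=im,d=d,P=P)
im,d,P=pts("scene"); np.savez("sc5.npz",im=im,d=d,P=P)
```

```text
[0.45893571 0.03482366 0.23066673] [-0.27642329  0.4627362  -3.3960172 ] 0.4156333231494398 [ 2.19168297e-02 -1.50955112e-01  2.04207635e+00 -4.31091346e-04
  1.25154682e+00  1.71674685e+00]
```

View pics/w5.png

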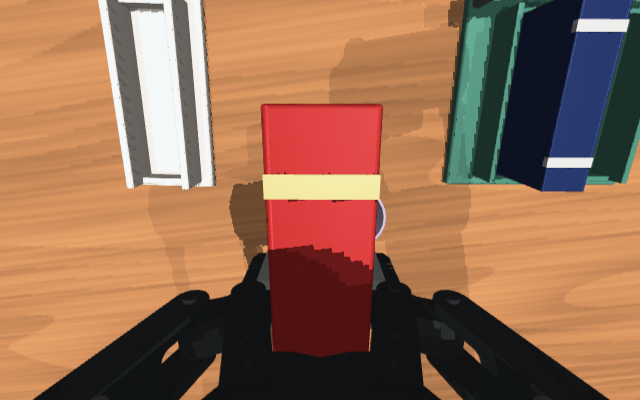

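The wrist view shows the book held true, its top at (322,225). The white channel is at (160,90), with its near end at row 185. I'll measure the hold rack and the book from this image.

Run:
```python
from h import *
z=np.load("w5.npz"); im,d,P=z['im'].astype(int),z['d'],z['P']
b=(d>0)&(np.arange(640)[None]<225)&(abs(P[...,1]-.19)<.08)&(im.max(2)-im.min(2)<40)
r=lambda Q:cv2.minAreaRect(Q[:,:2].astype(np.float32)*1000)
W=P[b&(P[...,2]>.047)&(P[...,2]<.057)]; print('walls',len(W),r(W),np.median(W[:,2]))
A=P[b&(P[...,2]>.004)]; print('all',r(A),A[:,:2].min(0),A[:,:2].max(0))
F=P[b&(abs(P[...,2]-.012)<.004)]; print('floor',len(F))
# in axis frame at yaw a: gather wall across positions
for a in (-8.,-9.,-10.,-11.):
    t=np.deg2rad(a); ex=np.array([np.cos(t),np.sin(t)]); ey=np.array([-ex[1],ex[0]])
    v=W[:,:2]@ey; h,e=np.histogram(v,bins=np.arange(v.min(),v.max()+.002,.002)); print(a,e[0].round(3),h)
R_=(im[...,0]>90)&(im[...,1]<60)
T=P[R_&(d>0)&(P[...,2]>.25)&(P[...,2]<.3)]; print('book top',len(T),r(T),np.median(T[:,2]))
z=np.load("sc5.npz"); im,d,P=z['im'].astype(int),z['d'],z['P']
T=P[(im[...,0]>90)&(im[...,1]<60)&(im[...,2]<60)&(d>0)&(P[...,2]>.265)&(P[...,2]<.29)&(P[...,0]>.3)&(P[...,0]<.6)]; print('scene book top',len(T),r(T) if len(T) else 0)
```

```text
walls 3529 ((555.3385620117188, 193.39306640625), (66.96784210205078, 175.5936279296875), 81.09371948242188) 0.0508438047170997
all ((557.1735229492188, 188.08697509765625), (82.34944915771484, 196.41748046875), 80.3070297241211) [0.45520106 0.13377318] [0.64886878 0.24511004]
floor 8065
-8.0 0.234 [239 501 394 377 217  19   0   0   0   0   0   0   0   0   0   0   0   0
   0   0   0   0   0   0   0   0   0   0   7 294 550 407 368 150   6]
-9.0 0.244 [531 423 387 354  52   0   0   0   0   0   0   0   0   0   0   0   0   0
   0   0   0   0   0   0   0   0   0   0  12 633 447 379 283  28]
-10.0 0.252 [189 510 392 382 243  31   0   0   0   0   0   0   0   0   0   0   0   0
   0   0   0   0   0   0   0   0   0   0   3 267 533 437 354 166  22]
-11.0 0.26 [ 94 257 398 417 321 193  66   1   0   0   0   0   0   0   0   0   0   0
   0   0   0   0   0   0   0   0   0   0   0 135 298 429 450 277 148  43
   2]
book top 3971 ((488.92877197265625, 30.997093200683594), (36.244590759277344, 88.70264434814453), 82.70523834228516) 0.27669760012794126
scene book top 129 ((460.33087158203125, 34.693572998046875), (36.092838287353516, 145.34681701660156), 82.12586212158203)
```

The hold rack centre comes out at (0.5603, 0.1923), yaw -9.1°, with a 49 mm channel against the stated 50. The book is centred on the tool to about 1 mm, yaw -7.2°. So I need to shift (0.101, 0.158) and turn -1.9°, then lower gently.

move_arm(deltas=[[[0, 0, 0], [0.15, 0.25, 0], 1], [[0, 0, 0], [0.3, 0.5, 0], 1], [[0, 0, -0.01], [0.4, 0.65, 0], 1], [[0, 0, -0.02], [0.5, 0.8, 0], 1]])

```text
time: 17.08
tool_pos: [0.5102, 0.1143, 0.2309]
tcp_rot: [3.131, -0.248, -0.001]
wrist_force: [0.3, 0.1, -3.8]
width: 0.419
```

move_arm(deltas=[[[0, 0, 0], [0.2, 0.3, 0], 1], [[0, 0, 0], [0.4, 0.6, -0.2], 1], [[0, 0, 0], [0.508, 0.776, -0.4], 1], [[0, 0, 0], [0.508, 0.776, -0.6], 1], [[0, 0, 0], [0.508, 0.776, -0.8], 1], [[0, 0, 0], [0.508, 0.776, -0.8], 1], [[0, 0, 0], [0.508, 0.776, -0.8], 1], [[0, 0, 0], [0.508, 0.776, -0.8], 1]])

```text
time: 18.08
tool_pos: [0.5615, 0.1923, 0.1527]
tcp_rot: [-3.131, 0.246, -0.004]
wrist_force: [0.6, 0.7, -3.9]
width: 0.414
```

Run:
```python
from h import *
s=status.read_state(); print(s['tool_pos'],s['tcp_rot'],s['wrist_force'],s['width'])
r=lambda Q:cv2.minAreaRect(Q[:,:2].astype(np.float32)*1000)
im,d,P=pts("wrist"); im=im.astype(int)
T=P[(im[...,0]>90)&(im[...,1]<60)&(d>0)&(P[...,2]>.18)&(P[...,2]<.21)&(abs(P[...,0]-.56)<.12)]; print('book',len(T),r(T),np.median(T[:,2]))
W=P[(d>0)&(im.max(2)-im.min(2)<40)&(im.min(2)>90)&(P[...,2]>.047)&(P[...,2]<.057)&(abs(P[...,1]-.19)<.08)&(abs(P[...,0]-.56)<.13)]
t=np.deg2rad(-9.1); ey=np.array([-np.sin(t),np.cos(t)]); v=W[:,:2]@ey; h,e=np.histogram(v,bins=np.arange(v.min(),v.max()+.002,.002)); print(e[0],h); print('tool v',s['tool_pos'][:2]@ey,'book v',np.array(r(T)[0])@ey)
cv2.imwrite("pics/w6.png",im[...,::-1].astype(np.uint8))
```

```text
[0.56148165 0.19226402 0.15265913] [-3.13105925  0.24593119 -0.00373649] [ 0.55596946  0.65461755 -3.88540273] 0.4143358078792137
book 5003 ((591.386962890625, 187.4254913330078), (36.157798767089844, 88.29544830322266), 80.83545684814453) 0.19878925084529456
0.24646085312053573 [54 64 64 63  1  0  0  0  0  0  0  0  0  0  0  0  0  0  0  0  0  0  0  0
  0  0  0  0  9 70 61 60 51  2]
tool v 0.2786469959597942 book v 278.5991369295654
```

View pics/w6.png

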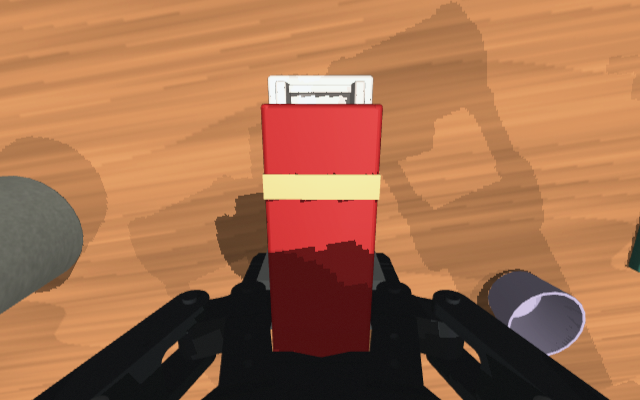

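The book is centred over the white channel, whose far end shows at (320,90). Sideways it is at 0.2786 against the channel's 0.279. Lowering now, creeping at the end.

move_arm(deltas=[[[0, 0, 0], [-0.01, 0, -0.15], 1], [[0, 0, 0], [-0.01, 0, -0.3], 1], [[0, 0, 0], [-0.01, 0, -0.45], 1], [[0, 0, 0], [-0.01, 0, -0.6], 1], [[0, 0, 0], [-0.01, 0, -0.7], 1], [[0, 0, 0], [-0.01, 0, -0.76], 1], [[0, 0, 0], [-0.01, 0, -0.78], 1], [[0, 0, 0], [-0.01, 0, -0.78], 1], [[0, 0, 0], [-0.01, 0, -0.78], 1]])

```text
time: 19.25
tool_pos: [0.5601, 0.1925, 0.0738]
tcp_rot: [-3.132, 0.245, -0.002]
wrist_force: [0.3, -0.6, -3.1]
width: 0.414
```

move_arm(deltas=[[[0, 0, 0], [0, 0, -0.015], 1], [[0, 0, 0], [0, 0, -0.03], 1], [[0, 0, 0], [0, 0, -0.03], 1], [[0, 0, 0], [0, 0, -0.03], 1]])

```text
time: 19.75
tool_pos: [0.5596, 0.1923, 0.0702]
tcp_rot: [3.132, -0.245, -0.0]
wrist_force: [-0.2, -0.5, -4.1]
width: 0.415
```

Not on the floor yet (the full weight is still carried), so I'll creep further.

move_arm(deltas=[[[0, 0, 0], [0, 0, -0.01], 1], [[0, 0, 0], [0, 0, -0.02], 1], [[0, 0, 0], [0, 0, -0.02], 1], [[0, 0, 0], [0, 0, -0.02], 1]])

```text
time: 20.25
tool_pos: [0.5596, 0.1924, 0.07]
tcp_rot: [3.132, -0.245, -0.0]
wrist_force: [-5.7, -1.4, 8.7]
width: 0.415
```

It has touched down: the vertical force went from -4 N to +8.7 N at the expected height. Releasing and backing off upward.

move_arm(deltas=[[[0, 0, 0], [0, 0, 0.01], 0.1], [[0, 0, 0], [0, 0, 0.01], -0.1], [[0, 0, 0], [0, 0, 0.01], -0.4], [[0, 0, 0], [0, 0, 0.01], -0.4], [[0, 0, 0], [0, 0, 0.01], -0.4], [[0, 0, 0], [0, 0, 0.3], -0.4], [[0, 0, 0], [0, 0, 0.6], -0.4], [[0, 0, 0], [0, 0, 1], -0.4]])

```text
time: 21.25
tool_pos: [0.5587, 0.192, 0.1679]
tcp_rot: [3.131, -0.245, -0.004]
wrist_force: [0.7, 0.9, -0.2]
width: 0.7
```

move_arm(deltas=[[[0, 0, 0], [-0.3, 0, 0.5], -0.4], [[0, 0, 0], [-0.6, 0, 1], -0.4], [[0, 0, 0], [-0.8, 0, 1], -0.4], [[0, 0, 0], [-0.8, 0, 1], -0.4], [[0, 0, 0], [-0.8, 0, 1], -0.4]])

```text
time: 21.88
tool_pos: [0.4792, 0.192, 0.2665]
tcp_rot: [3.131, -0.245, -0.003]
wrist_force: [-0.6, 0.1, -0.3]
width: 0.698
```

Run:
```python
from h import *
s=status.read_state(); print(s['time'],s['tool_pos'],s['wrist_force'],s['width'])
r=lambda Q:cv2.minAreaRect(Q[:,:2].astype(np.float32)*1000) if len(Q)>20 else None
for n in("wrist","scene","side"):
    im,d,P=pts(n); i=im.astype(int); z=P[...,2]
    T=P[(i[...,0]>80)&(i[...,1]<60)&(d>0)&(z>.105)&(z<.13)&(abs(P[...,0]-.56)<.12)&(abs(P[...,1]-.19)<.1)]
    print(n,'book',len(T),r(T),np.median(T[:,2]) if len(T) else 0)
    hsv=cv2.cvtColor(im,cv2.COLOR_RGB2HSV); H,S,V=[hsv[...,k].astype(int) for k in range(3)]
    print(' blue',r(P[(d>0)&(H>105)&(H<130)&(S>80)&(abs(z-.118)<.01)&(P[...,0]>.41)&(P[...,1]<-.1)]))
    Q=P[(d>0)&(H>22)&(H<32)&(S>150)&(V>100)&(z>.12)]; print(' grip',len(Q),np.median(Q,0) if len(Q) else 0)
    if n!="wrist": cv2.imwrite(f"pics/f_{n}.png",cv2.resize(im[...,::-1],None,fx=1.25,fy=1.25))
```

```text
21.875 [0.47922829 0.19204173 0.26650483] [-0.59717952  0.06828501 -0.33200927] 0.6980877702208548
wrist book 1572 ((558.4219970703125, 192.8292999267578), (35.73455810546875, 148.92352294921875), 80.78424072265625) 0.11627911865949818
 blue None
 grip 0 0
scene book 330 ((557.690673828125, 192.05300903320312), (37.805240631103516, 150.69154357910156), 80.4500961303711) 0.1173196619830767
 blue ((512.2772827148438, -176.0850830078125), (35.7990608215332, 149.15589904785156), 82.30072021484375)
 grip 131 [ 0.64270754 -0.23738616  0.34591075]
side book 58 ((554.538818359375, 176.70748901367188), (28.852256774902344, 144.67416381835938), 71.03475952148438) 0.11242164372949029
 blue ((513.5328369140625, -176.15296936035156), (42.418060302734375, 144.93040466308594), 82.851318359375)
 grip 15 [ 0.63583306 -0.24029122  0.34808781]
```

View pics/f_side.png

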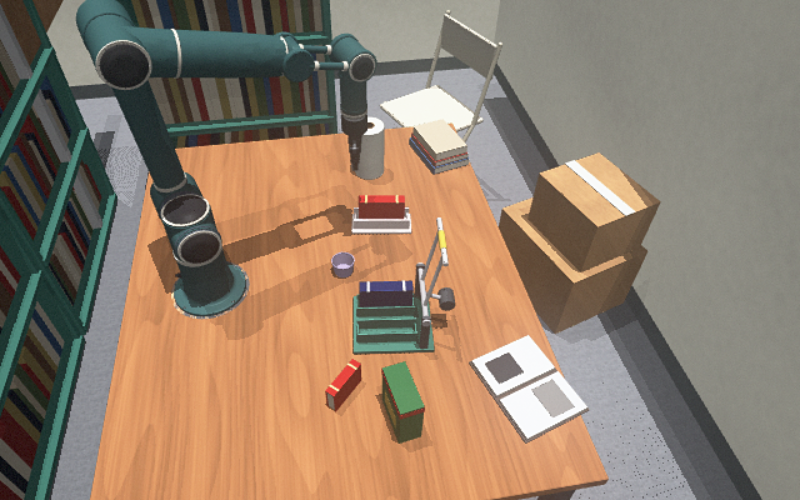

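The final view shows the red book upright in the white rack at (381,207), the gate open at (441,240), and blue in its slot at (386,292). The tub, roll and carton haven't been disturbed, and the hand is clear.

```bash
python3 -c "
from workcell import order; print(order.finish_job())"
```

```text
the job is handed in; nothing more can be done
None
```

I opened the gate, moved the red book into the white hold rack, and handed the job in at about 22 s of the 64 s allowed. The hand-in gave no verdict.

- **Gate:** I pinched the yellow grip and carried it along its arc at about 0.64 rad/s, nearly to the stop. It stayed open by itself once released. The last check put the grip about 32–39 mm behind the hinge and 346 mm up, which is about 1.75 rad. Partway up I pushed with about 16 N along the rods because my arc was a few millimetres short, and I corrected it.
- **Red book:** I took the larger red book from the rack, not the small one on the table, lifted it out and lowered it until the wrist force showed contact. The last check had it spine up with its top at 0.116–0.117 m, so the underside is about 12 mm up. It is about 2 mm from the rack centre lengthwise, about 1 mm sideways, and within 1° of the channel direction.
- **Other things:** The blue book measured about 1 mm from where it started. The tub, paper roll and carton looked unmoved in the last picture; I did not measure them again. The hand was clear, with wrist forces under 1 N.
- **Disagreement:** The side camera's fit of the red book was off by up to about 16 mm and 10° because only 58 pixels of its top were visible. I set it aside because the wrist and scene cameras agreed to 1 mm.

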